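# Snap the retaining clip onto the rod-rest post

### The job

Pick the red spring clip off the cork mat, lay it flat on the little shelf at the open front of the rod-rest stand and push it sideways onto the groove of the post, below the head, until it snaps fully home; then let go of it, leaving it flat on the shelf. The shelf height has to be felt for: be gentle, never loading the stand with more than 25 N. Leave the cup, the graphite paddle and the jar where they are.

Things in the scene. Friction and masses are not known exactly. Their poses are not given: they have to be found in the camera images.
- clip: Loose spring clip, about 70 g, lying flat: red plate 6 mm thick, 20 mm wide, x -46 to -6.5 mm, a red tab standing on it, two steel spring jaws running forward to x = +16.5 mm. Origin: on the underside, centre of the seat between the jaws: the point that is on the post axis when home. x: the way the open mouth points; z up.
- clip_tab (a point): Centre of the top of the clip's upright finger tab, 38 mm above the clip's underside, at clip x = -36 mm, y = 0. The tab is 14 mm along clip x, 12 mm along clip y; grip it here.
- clip_throat (a point): Middle of the narrowest gap between the jaws, at clip x = +6.5 mm, 3 mm above the underside. The jaws are 6 mm round wire, 8.6 mm apart here, 19 mm apart at their flared ends. Pushed along clip +x onto the 12 mm groove they spread (peak push 5 to 8 N, seat about 8 mm short of the post axis), then snap and draw the clip home, where the plate stops hard. Play 1 mm.
- stand: Fixed rod-rest stand. Origin: on the axis of its upright post, at table level. z up; x points from its open front, where the clip goes in, to the notched rod rest at the back (upright plate 114 mm wide at x = +25 to +29 mm, top 18 mm above the shelf). Base plate 130 x 110 x 8 mm, x from -50 to +80 mm. Shelf, head and rod rest move up or down together and are clamped.
- shelf_front (a point): Point on the table below the front edge of the stand's aluminium shelf. The shelf is flat, stand x -42 to +24 mm, y -28 to +28 mm, 8 mm thick. Its HEIGHT IS NOT GIVEN by any pose and differs each time: its top is anywhere from 46 to 66 mm above the table, to be found by touch.
- post_foot (a point): On the post axis, at the top of the base plate. Where the post leaves the shelf top it has a brass groove all round, 12 mm in diameter, 8.5 mm high, starting at the shelf top; above it a steel head, 19 mm in diameter, 16 mm high, which the clip cannot pass over.
- mat: Fixed cork mat 130 x 120 mm, 5 mm thick, the clip lies on it. Origin: centre of its underside.
- cup: Loose open aluminium cup, 72 mm across, 75 mm high. Origin: centre of its underside. Bystander.
- paddle: Loose graphite paddle lying flat, 170 mm long along its x, 30 mm wide, 14 mm high, round wooden handle to -x. Origin: middle of its length, at the table. Bystander.
- jar: Loose amber glass jar with a blue lid, 54 mm across, 60 mm high. Origin: centre of its underside. Bystander.
Things that resemble listed ones, but are neither listed nor needed, are in the scene too. There is more than one size of the clip; the job needs the largest. What is meant by the stand is not turquoise, and is the larger of those in its own colour.

How it is judged:
On the way:
1. the clip is picked up off the mat, its underside more than 30 mm above the table (height (world z) of clip above 0.03 m), for 0.1 s.
At the end, for the whole second after the job is handed in: The clip sits home in the groove: the centre of its seat is within 2.2 mm of the post axis, its underside is 44 to 69.5 mm above the table (on the shelf, below the head), it lies within 0.12 rad of flat, is at rest and has been let go (horizontal distance between clip and stand below 0.0022 m and z of clip in the frame of stand between 0.044 and 0.0695 m and angle between clip's own z axis and vertical below 0.12 rad and linear speed of clip below 0.02 m/s and contact force between the fingers and clip below 0.1 N); the robot touches nothing.
It fails at once if the stand is loaded with more than 25 N (contact force between stand and anything else above 25 N).
It fails at once if the cup is moved by more than 25 mm (distance of cup from where it was at the start of the episode above 0.025 m).
It fails at once if the paddle is moved by more than 25 mm (distance of paddle from where it was at the start of the episode above 0.025 m).
It fails at once if the jar is moved by more than 25 mm (distance of jar from where it was at the start of the episode above 0.025 m).
It also fails if it takes over 69 s, if anything falls off the work surface, if the arm or the gripper's body presses on something with over 40 N, if the wrist force passes 120 N, or if a joint passes its speed limit or range.

### The arm

A 6-joint arm with a two-finger parallel gripper is mounted at the origin on the work surface. World frame = base frame: x ahead of the robot, y to its left, z up, the work surface at z = 0. Lengths are in m, angles in rad, forces in N, time in s.
With the tool pointing down it reaches from about 0.3 to 0.85 m from the base axis. Payload 4.2 kg.
Tool frame: the origin (TCP) lies between the finger pads; the fingertips stand 19 mm ahead of it and the grasp point (between the pads) is the TCP; z points along the fingers, y is the line along which they close (so a half turn about z gives the same grasp; the last joint's range is limited). The gripper opens to 91 mm and grips with 3 to 60 N. Pads are 32 mm wide; open, the fingers measure 118 mm over their backs; the gripper's body (76 mm by 178 mm) begins 60 mm behind the grasp point.
Start: joints at [-1.326, 0.32, 1.565, -0, 1.257, -0.02], TCP at [0.15, -0.555, 0.233] pointing down, gripper open.
Joint ranges: [-3.11, 3.11], [-0.84, 2.01], [0.21, 2.61], [-1.34, 4.49], [0.05, 2.63], [-2.56, 2.56]. Speed limits (rad/s): [2.57, 2.57, 3.14, 3.14, 3.14, 3.14].

### API

Orientations are given as a unit quaternion [x, y, z, w].
In Python, from station import arm gives the robot as it stands. Calls block until the motion is done:
- arm.move_ptp(position, orientation): joint-space move of the TCP to a pose.
- arm.move_linear(position, rotation=None, rate=0.15): straight line of the TCP; rotation=None keeps the orientation; rate is the mean speed in m/s.
- arm.set_joints(angles): joint-space move.
- arm.move_gripper(opening): opening from 0.0 (shut) to 1.0 (fully open); the grip force is fixed at half the most; returns when the fingers have stopped.
- arm.hold(seconds).
- arm.ik(position, orientation): joint angles nearest the present ones, or None.
- arm.get_obs(): the state.
- arm.grab_frame(name): name is "scene" or "top" or "wrist"; returns the picture (400x640x3 uint8, red, green, blue); there is no depth.
- arm.get_calibration(name): a dict with "intrinsics" (3x3 intrinsics, pixels), "dist" ([k1, k2, p1, p2, k3] as OpenCV has them; the pictures are not rectified), "T" (4x4, takes a point from camera to world coordinates). Camera axes: x right, y down, z forward; pixel columns grow to the right and rows downward; lengths in m; the calibration is good to about 2 mm. A picture is of the moment at which its call begins: read the wrist's pose just before it. get_calibration takes no time and is no camera call; for the wrist camera it gives the pose at the moment of the call.
A pose or a line that the arm cannot do raises arm.MotionError and nothing moves.
- arm.sign_off(): hands the job in; it is judged then, once.
Trained networks look in the newest picture that a camera, given by its name, has taken for a name from the list of things; names that differ only in an ending like _2 or _b are one class to them, and where a whole thing is asked for, a point or a joint stands for the part that bears it (a point fixed in the world has none). Each returns a list of dicts, best first, with "p" (0 to 1); they miss things now and then, are a little off and sometimes report something else, mostly with a low value. They report only what shows in the picture. A call takes as long as a camera call. They do not tell look-alikes from the thing itself.
- arm.spot_in(camera, query): "uv" ([column, row] in pixels, amid what is visible of it).
- arm.spot_point(camera, query): "uv" ([column, row] in pixels: a listed point, or the origin of a listed thing).
The state is a dict: "time": time; "q": joint angles; "qd": joint speeds; "joint_torque": joint torques, N m; "eef_pos": TCP position; "orientation": TCP orientation; "contact_force": force on the tool from outside, world axes, zero at the start; "wrist_torque": the same for the moment, N m; "opening": opening from 0.0 (shut) to 1.0 (fully open); "grip_force": force on a finger pad.
Only numpy, scipy, OpenCV 4.12 (cv2) and the standard library are available. Lean on these libraries where they do the work, as an engineer would, in place of code of your own. Each camera call takes 0.05 s, during which the arm holds its last target. There are 200 camera calls.

## Working session

There is one attempt and no reset: what is moved stays moved. The work goes in short steps, each a Python script; the robot and the scene stay as the last script left them, time stands still between calls to the robot, and variables do not carry over. Pictures are saved under pics/ and viewed, at most 10 in all, crops included, and the job is handed in when it is done.

```bash
mkdir -p pics
cat > h.py <<'E'
import numpy as np, cv2
from station import arm
from scipy.spatial.transform import Rotation as R
def ray(cal,uv):
    K=np.array(cal["intrinsics"],float);d=np.array(cal["dist"],float);T=np.array(cal["T"])
    p=cv2.undistortPoints(np.array([[uv]],float),K,d)[0,0]
    return T[:3,3],T[:3,:3]@np.array([p[0],p[1],1])
def at_z(cal,uv,z):
    o,v=ray(cal,uv);return o+v*(z-o[2])/v[2]
def proj(cal,P):
    T=np.linalg.inv(np.array(cal["T"]));P=np.atleast_2d(P)
    return cv2.projectPoints(P.astype(float),cv2.Rodrigues(T[:3,:3])[0],T[:3,3],np.array(cal["intrinsics"],float),np.array(cal["dist"],float))[0][:,0]
def down(yaw): # tool x at yaw, z down; tool y (closing) = yaw-90
    return (R.from_euler('z',yaw)*R.from_euler('x',np.pi)).as_quat()
def save(name,f,im=None):
    im=arm.grab_frame(name) if im is None else im
    cv2.imwrite('pics/'+f,im[:,:,::-1]);return im
E
python3 - <<'E'
from h import *
for c in("top","scene"):
    save(c,c+'.png');cal=arm.get_calibration(c)
    print(c,np.array(cal["T"])[:3,3].round(3))
    for q,z in [("clip",.005),("clip_tab",.043),("clip_throat",.008),("stand",0),("shelf_front",0),("post_foot",.008),("mat",0),("cup",0),("paddle",0),("jar",0)]:
        for r in arm.spot_point(c,q): 
            if r["p"]>.25: print(q,round(r["p"],2),np.round(r["uv"]),at_z(cal,r["uv"],z)[:2].round(4))
print(arm.get_obs()["orientation"],arm.get_obs()["time"])
E
```

```text
top [0.332 0.075 1.24 ]
clip 0.61 [416. 193.] [ 0.5635 -0.1615]
clip 0.6 [397. 151.] [ 0.6721 -0.1162]
clip 0.42 [435. 148.] [ 0.6812 -0.2135]
clip_tab 0.5 [450. 156.] [ 0.6497 -0.242 ]
clip_tab 0.4 [401. 136.] [ 0.701  -0.1211]
clip_throat 0.6 [437. 152.] [ 0.6684 -0.2173]
clip_throat 0.52 [394. 154.] [ 0.6629 -0.1082]
clip_throat 0.47 [414. 190.] [ 0.5717 -0.154 ]
stand 0.96 [265. 123.] [0.7517 0.2234]
stand 0.63 [272. 188.] [0.5805 0.2013]
stand 0.55 [222. 265.] [0.3867 0.3244]
shelf_front 0.94 [226. 280.] [0.3511 0.3143]
shelf_front 0.92 [268. 134.] [0.7241 0.2136]
shelf_front 0.61 [270. 206.] [0.5335 0.2063]
post_foot 0.94 [271. 192.] [0.5682 0.2041]
post_foot 0.88 [223. 263.] [0.3922 0.3197]
post_foot 0.65 [261. 124.] [0.7485 0.2328]
mat 0.68 [425. 201.] [ 0.5428 -0.1827]
cup 0.65 [356. 146.] [ 0.6878 -0.0115]
paddle 0.93 [355. 230.] [ 0.4718 -0.0052]
jar 0.85 [210. 197.] [0.5587 0.36  ]
scene [ 1.026 -0.45   0.8  ]
clip 0.84 [233. 275.] [ 0.5528 -0.1548]
clip 0.66 [254. 337.] [ 0.6737 -0.2182]
clip 0.59 [297. 298.] [ 0.6781 -0.1146]
clip_tab 0.78 [237. 339.] [ 0.6714 -0.2492]
clip_tab 0.69 [224. 248.] [ 0.5176 -0.1377]
clip_tab 0.59 [301. 301.] [ 0.7047 -0.1305]
clip_throat 0.75 [260. 340.] [ 0.686  -0.2164]
clip_throat 0.6 [296. 297.] [ 0.6765 -0.1148]
clip_throat 0.56 [236. 274.] [ 0.557  -0.1513]
stand 0.94 [328. 120.] [0.3951 0.317 ]
stand 0.83 [360. 177.] [0.5783 0.2057]
stand 0.77 [431. 212.] [0.7551 0.2204]
stand 0.34 [361. 175.] [0.5765 0.2144]
shelf_front 0.97 [317. 113.] [0.3566 0.3197]
shelf_front 0.86 [344. 170.] [0.5355 0.2023]
shelf_front 0.76 [416. 203.] [0.7171 0.219 ]
post_foot 0.87 [330. 116.] [0.3961 0.3244]
post_foot 0.67 [429. 208.] [0.7492 0.2205]
post_foot 0.65 [360. 173.] [0.5746 0.2111]
mat 0.73 [219. 279.] [ 0.5361 -0.1764]
cup 0.68 [338. 265.] [ 0.6887 -0.0092]
paddle 0.73 [259. 212.] [ 0.4771 -0.0108]
[9.91250284e-01 1.31995727e-01 2.87953116e-05 5.15247216e-05] 1.1
```

View pics/top.png

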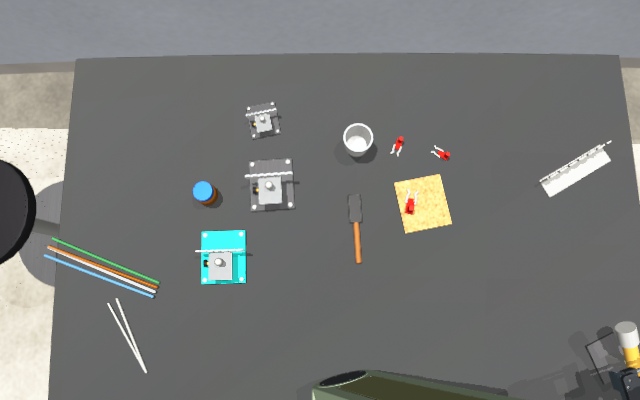

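View pics/scene.png

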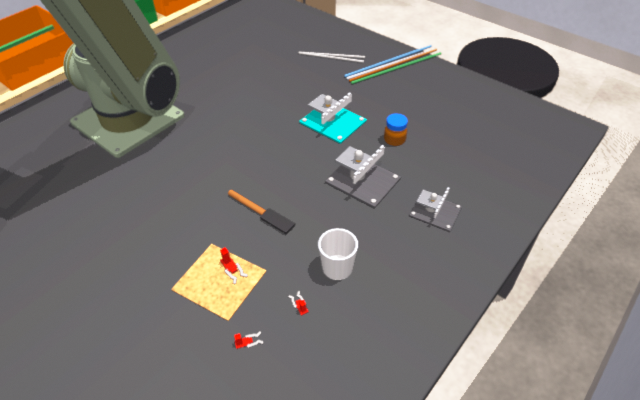

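The top view shows the grey stands at (270,187), large, and (263,122), small. The turquoise one is at (222,262). The largest clip is on the mat at (411,204), with its mouth pointing up the image (+x). The scene view agrees. Next I'll take wrist close-ups of the clip and the stand.

Run:
```python
from h import *
def look(tag,qs,x,y,z,yaw):
    arm.move_ptp([x,y,z],down(yaw))
    cal=arm.get_calibration("wrist"); im=save("wrist",tag+'.png')
    print(tag,np.array(cal["T"]).round(4).tolist())
    np.save(tag+'.npy',cal,allow_pickle=True)
    for q,zz in qs:
        for r in arm.spot_point("wrist",q):
            if r["p"]>.25: print(q,round(r["p"],2),np.round(r["uv"]),at_z(cal,r["uv"],zz)[:3].round(4))
look("wclip",[("clip",.005),("clip_tab",.043),("clip_throat",.008),("mat",0)],.52,-.16,.25,0)
look("wstand",[("stand",0),("shelf_front",0),("post_foot",.008)],.52,.205,.30,0)
print(arm.get_obs()["time"],arm.get_obs()["q"])
```

```text
wclip [[-0.0022, -0.9578, -0.2874, 0.6033], [-1.0, 0.0018, 0.0016, -0.1619], [-0.001, 0.2874, -0.9578, 0.4031], [0.0, 0.0, 0.0, 1.0]]
clip 0.92 [279.  21.] [ 0.6749 -0.1151  0.005 ]
clip 0.68 [310. 137.] [ 0.5565 -0.1458  0.005 ]
clip 0.61 [380.  20.] [ 0.6757 -0.2188  0.005 ]
clip_tab 0.83 [306. 175.] [ 0.5215 -0.1422  0.043 ]
clip_tab 0.72 [408.  30.] [ 0.6604 -0.2397  0.043 ]
clip_throat 0.9 [314. 129.] [ 0.5647 -0.1508  0.008 ]
clip_throat 0.79 [278.  21.] [ 0.6744 -0.1144  0.008 ]
clip_throat 0.79 [374.  18.] [ 0.6771 -0.2127  0.008 ]
clip_throat 0.72 [307. 175.] [ 0.5135 -0.1417  0.008 ]
clip_throat 0.68 [339. 154.] [ 0.538  -0.1779  0.008 ]
clip_throat 0.32 [ 15. 125.] [0.5758 0.1952 0.008 ]
mat 0.59 [341. 154.] [ 0.5363 -0.1806  0.    ]
wstand [[-0.0023, -0.9578, -0.2874, 0.6038], [-1.0, 0.0021, 0.0012, 0.2029], [-0.0006, 0.2874, -0.9578, 0.4529], [0.0, 0.0, 0.0, 1.0]]
stand 0.95 [325. 115.] [0.5767 0.2022 0.    ]
stand 0.94 [243. 251.] [0.3944 0.3161 0.    ]
shelf_front 0.82 [242. 280.] [0.3483 0.3202 0.    ]
shelf_front 0.28 [595. 132.] [ 0.5592 -0.1505  0.    ]
post_foot 0.9 [239. 256.] [0.3911 0.3201 0.008 ]
post_foot 0.52 [612. 150.] [ 0.5375 -0.1731  0.008 ]
4.875 [ 3.53091983e-01  2.60046048e-01  1.48142982e+00 -1.67828336e-04
  1.40036472e+00  1.92563015e+00]
```

Run:
```python
import cv2,numpy as np
a=cv2.imread('pics/wclip.png')[90:220,240:400];b=cv2.imread('pics/wstand.png')[50:180,240:400]
f=lambda i:cv2.resize(i,None,fx=5,fy=5,interpolation=cv2.INTER_CUBIC)[:590]
cv2.imwrite('pics/c1.png',cv2.resize(a,None,fx=4.5,fy=4.5,interpolation=cv2.INTER_CUBIC));cv2.imwrite('pics/c2.png',cv2.resize(b,None,fx=4.5,fy=4.5,interpolation=cv2.INTER_CUBIC))
```

```text
(no output)
```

View pics/c1.png

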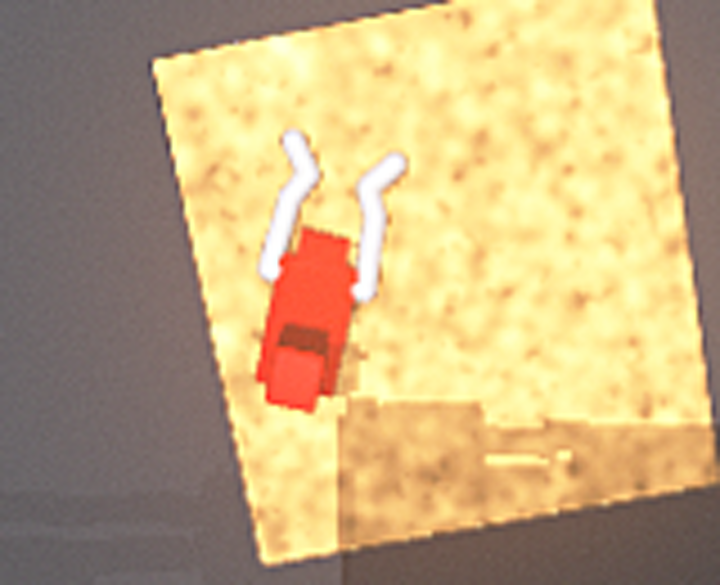

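View pics/c2.png

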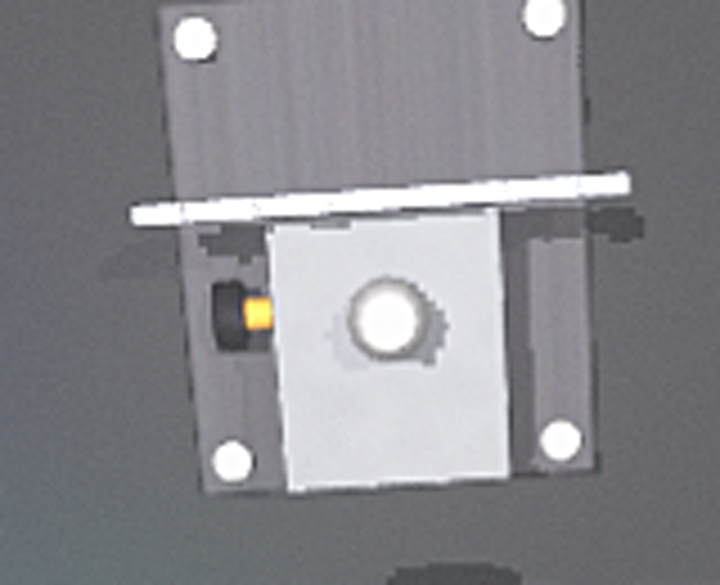

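The clip crop shows the tab top at full-image pixel (306,174) and jaw tips at (305,120) and (328,126). The stand crop shows the head top at (326,121), the shelf corners and the rod-rest ends. I'll fit both poses to these features.

```bash
cat > fit.py <<'E'
from h import *
from scipy.optimize import least_squares
def fit(cal,uv,P,H,x0):
    P=np.array(P,float)/1e3;H=np.array(H)
    def W(p):
        c,s=np.cos(p[2]),np.sin(p[2]);Q=P.copy();Q[:,0]=p[0]+c*P[:,0]-s*P[:,1];Q[:,1]=p[1]+s*P[:,0]+c*P[:,1]
        if len(p)>3:Q[:,2]+=H*p[3]
        return Q
    f=lambda p:(proj(cal,W(p))-uv).ravel()
    r=least_squares(f,x0,loss='soft_l1',x_scale=[.01,.01,.1,.01][:len(x0)])
    return r.x,f(r.x).reshape(-1,2)
E
python3 - <<'E'
from fit import *
S=4.5
c=np.load('wclip.npy',allow_pickle=True).item()
uv=np.array([[312,177],[368,190],[280,347],[328,358],[313,412],[265,400],[293,137],[399,162]])/S+[240-.4,90-.4]
P=[(6.5,7.3,8),(6.5,-7.3,8),(-29,6,43),(-29,-6,43),(-43,-6,43),(-43,6,43),(14.5,11.5,8),(14.5,-11.5,8)]
p,r=fit(c,uv,P,[0]*8,[.558,-.148,0]);print(p.round(4),r.round(1).tolist())
c=np.load('wstand.npy',allow_pickle=True).item()
uv=np.array([[205,492],[598,470],[290,490],[508,475],[386,320],[132,215],[630,183]])/S+[240-.4,50-.4]
P=[(-50,55,8),(-50,-55,8),(-42,28,0),(-42,-28,0),(0,0,24.5),(27,57,18),(27,-57,18)]
p,r=fit(c,uv,P,[0,0,1,1,1,1,1],[.57,.204,0,.055]);print(p.round(4),r.round(1).tolist())
E
```

```text
[ 0.5577 -0.1502 -0.2308] [[-0.2, -0.5], [0.5, -0.3], [-0.8, -0.3], [0.1, -0.2], [0.4, 0.8], [-0.3, 0.9], [1.9, 0.3], [-1.0, -0.4]]
[0.576  0.2015 0.0632 0.0523] [[-0.7, 0.9], [-0.2, 0.1], [-0.6, -0.1], [0.6, -0.0], [0.5, -0.2], [0.2, 0.0], [-0.0, -0.3]]
```

Run:
```python
from h import *
yaw=-.2308;t=[.5227,-.1420]
arm.move_ptp([*t,.13],down(yaw)); arm.move_gripper(.45)
arm.move_linear([*t,.036],rate=.12)
o=arm.get_obs();print("F",o["contact_force"])
arm.move_gripper(0.0)
o=arm.get_obs();print(o["opening"]*91,o["grip_force"],o["contact_force"])
arm.move_linear([*t,.12],rate=.12)
o=arm.get_obs();print(o["opening"]*91,o["grip_force"],o["contact_force"],o["q"].round(2) if hasattr(o["q"],'round') else o["q"])
sy=.0632;s=np.array([.576,.2015]);d=np.array([np.cos(sy),np.sin(sy)])
g=s+d*(-.036-.036)
arm.move_ptp([*g,.14],down(sy)); arm.hold(.3)
o=arm.get_obs();print(o["contact_force"],o["eef_pos"],o["time"])
np.save('wpre.npy',arm.get_calibration("wrist"),allow_pickle=True)
im=save("wrist",'wpre.png');cv2.imwrite('pics/c3.png',cv2.resize(im[60:280,190:450],None,fx=3,fy=3,interpolation=cv2.INTER_CUBIC)[:600,:,::-1])
```

```text
F [0.49958375 0.37015833 0.82914321]
11.423007255316817 30.00033974647522 [-0.78043154  0.50535812  3.13417139]
11.689499192180296 29.99980866909027 [ 0.58807778  0.06811053 -0.50991411] [-0.29  0.37  1.81 -0.    0.97  1.52]
[-0.45224088 -0.4048568  -0.28078057] [0.50443122 0.19616593 0.13995689] 11.125
```

View pics/c3.png

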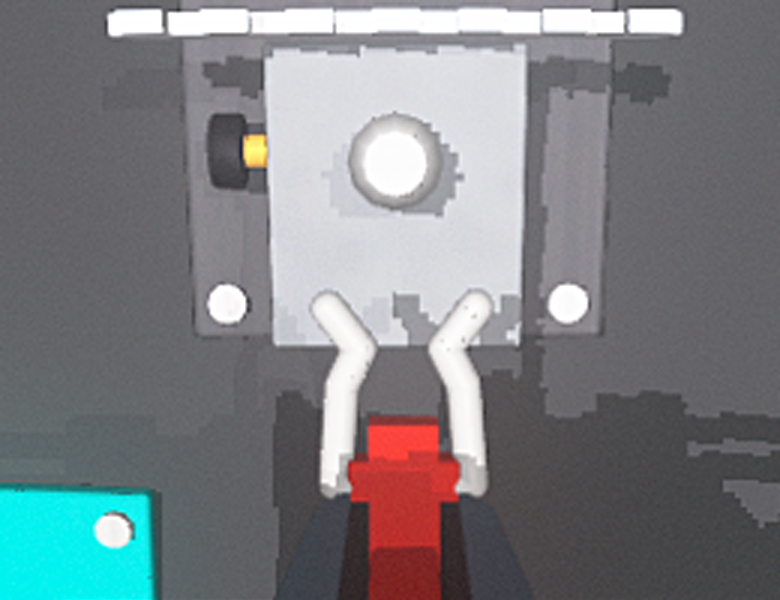

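The grasp is straight: jaw tips at crop (325,305) and (480,303), throat at (358,350) and (447,350), head top at (394,163). I'll refit both poses from this view and use the relative offset.

Run:
```python
from fit import *
c=np.load('wpre.npy',allow_pickle=True).item();S=3;o=np.array([190-.3,60-.3])
z=109
for z in (107,109,111):
    uv=np.array([[360,350],[446,350],[325,305],[481,303]])/S+o
    P=[(6.5,7.3,z+3),(6.5,-7.3,z+3),(14.5,11.5,z+3),(14.5,-11.5,z+3)]
    p,r=fit(c,uv,P,[0]*4,[.54,.2,.06]);print(z,p.round(4),r.round(1).tolist())
uv=np.array([[195,335],[604,334],[273,346],[521,346],[521,47],[265,52],[393,163],[108,22],[683,21]])/S+o
P=[(-50,55,8),(-50,-55,8),(-42,28,0),(-42,-28,0),(24,-28,0),(24,28,0),(0,0,24.5),(27,57,18),(27,-57,18)]
p,r=fit(c,uv,P,[0,0]+[1]*7,[.57,.204,0,.055]);print(p.round(4),r.round(1).tolist())
```

```text
107 [0.5393 0.1975 0.0712] [[0.4, 0.0], [-0.3, -0.3], [3.6, -0.0], [-3.9, 0.2]]
109 [0.5397 0.1975 0.0711] [[0.2, 0.1], [-0.2, -0.2], [3.3, -0.1], [-3.6, 0.1]]
111 [0.5401 0.1975 0.071 ] [[0.0, 0.2], [-0.0, -0.1], [3.1, -0.2], [-3.4, 0.0]]
[0.5755 0.2014 0.0647 0.0519] [[0.1, 1.2], [-0.9, 1.0], [0.6, -0.3], [-0.6, -0.7], [1.8, -1.6], [-0.3, -2.8], [0.6, 0.1], [-0.6, 1.2], [-0.0, 0.6]]
```

```bash
cat > mv.py <<'E'
from h import *
sy=.065;d=np.array([np.cos(sy),np.sin(sy)]);n=np.array([-d[1],d[0]])
def F(k=5):
    a=[]
    for _ in range(k): a.append(arm.get_obs()["contact_force"]); arm.hold(.01)
    return np.mean(a,0)
E
python3 - <<'E'
from mv import *
p=np.array(arm.get_obs()["eef_pos"]);p[:2]+=d*.004+n*.0014
arm.move_linear([*p[:2],.140]);arm.move_linear([*p[:2],.100],rate=.08)
arm.hold(.2);f0=F(10);print("f0",f0)
z=.100
while z>.074:
    z-=.0006;arm.move_linear([*p[:2],z],rate=.03);f=F(3)-f0
    if f[2]>1: print(round(z,4),f.round(2))
    if f[2]>2.5: break
o=arm.get_obs();print(z,o["eef_pos"],(F()-f0).round(2),o["wrist_torque"],o["time"])
np.save('f0.npy',f0);np.save('wlow.npy',arm.get_calibration("wrist"),allow_pickle=True)
im=save("wrist",'wlow.png');cv2.imwrite('pics/c4.png',cv2.resize(im[60:280,190:450],None,fx=3,fy=3,interpolation=cv2.INTER_CUBIC)[:600,:,::-1])
E
```

```text
f0 [ 0.4451632   0.02866477 -0.3956905 ]
0.0856 [-0.37  0.16  1.02]
0.085 [-1.86 -0.07  5.35]
0.08499999999999992 [0.50835394 0.19807283 0.08561977] [-2.32 -0.81  5.99] [-0.03362782  0.17891333 -0.0032275 ] 19.2333
```

View pics/c4.png

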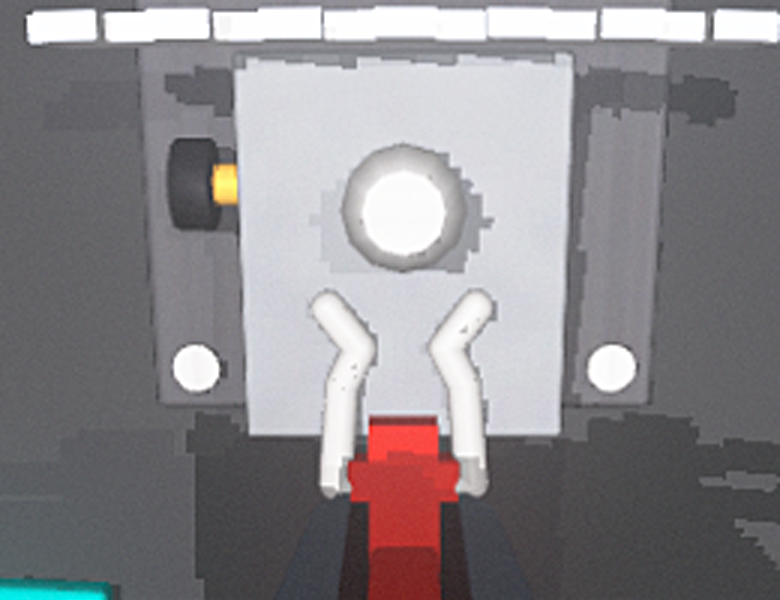

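Contact came at TCP z of about 0.0857, so the shelf is at about 54.7 mm. The throat midline (402) and post (403) line up. I'll ease off the shelf and push in, watching the force.

Run:
```python
from mv import *
f0=np.load('f0.npy');z=.0858
p=np.array(arm.get_obs()["eef_pos"])[:2]; p=p.copy()
s=0;arm.move_linear([*p,z],rate=.03);f=F()-f0;print("eased",f.round(2))
while s<.034:
    s+=.002 if s<.018 else .0007
    arm.move_linear([*(p+d*s),z],rate=.04);f=F(2)-f0
    e=np.array(arm.get_obs()["eef_pos"]);a=(e[:2]-p)@d
    print(f"{s*1e3:.1f} {a*1e3:.1f} push {-f[:2]@d:.1f} lat {f[:2]@n:.1f} z {f[2]:.1f}")
    if f[2]>7: z+=.0003
    if np.linalg.norm(f)>14 or (s>.0275 and -f[:2]@d>7): break
print(arm.get_obs()["time"],arm.get_obs()["eef_pos"])
save("wrist",'whome.png')
im=cv2.imread('pics/whome.png');cv2.imwrite('pics/c5.png',cv2.resize(im[60:280,190:450],None,fx=3,fy=3,interpolation=cv2.INTER_CUBIC)[:600])
```

```text
eased [-0.48 -0.51  1.75]
2.0 2.3 push 0.2 lat -0.1 z 1.0
4.0 4.3 push 0.2 lat -0.4 z 0.6
6.0 6.3 push -0.5 lat 0.6 z 0.3
8.0 8.2 push -0.0 lat -0.2 z -0.1
10.0 10.2 push 0.5 lat 0.3 z 0.0
12.0 12.2 push 0.3 lat -0.7 z 0.2
14.0 14.2 push 0.5 lat 0.0 z -0.1
16.0 16.2 push 0.4 lat -0.3 z 0.2
18.0 18.2 push -0.5 lat 0.3 z 0.0
18.7 18.7 push 0.0 lat -0.2 z 0.2
19.4 19.4 push 0.0 lat -0.1 z 0.6
20.1 20.0 push 1.0 lat -0.7 z 0.9
20.8 20.2 push 3.2 lat -1.4 z 1.8
21.5 20.5 push 4.6 lat -1.5 z 4.7
22.2 20.7 push 7.5 lat -0.7 z 5.8
22.9 20.9 push 8.1 lat -1.2 z 6.5
23.6 21.2 push 8.9 lat -0.9 z 7.0
24.3 21.9 push 9.2 lat -0.9 z 7.0
25.0 23.2 push 6.4 lat -0.8 z 5.2
25.7 27.6 push -2.4 lat -1.6 z -0.1
26.4 29.1 push -4.8 lat -1.9 z -0.1
27.1 29.1 push -4.6 lat -2.0 z 0.1
27.8 29.1 push -4.6 lat -2.0 z 0.2
28.5 29.2 push -4.9 lat -1.1 z -0.4
29.2 29.4 push -4.8 lat -2.0 z -0.9
29.9 29.6 push -2.5 lat -1.6 z 0.4
30.6 30.0 push -0.8 lat -1.4 z 2.3
31.3 30.5 push 1.8 lat -0.8 z 3.1
32.0 31.7 push 1.4 lat -0.4 z 3.8
32.7 32.2 push 3.8 lat 1.2 z 4.3
33.4 32.3 push 5.4 lat 0.7 z 5.6
34.1 32.4 push 6.5 lat 1.0 z 6.8
28.15 [0.54067363 0.200298   0.08578426]
```

View pics/c5.png

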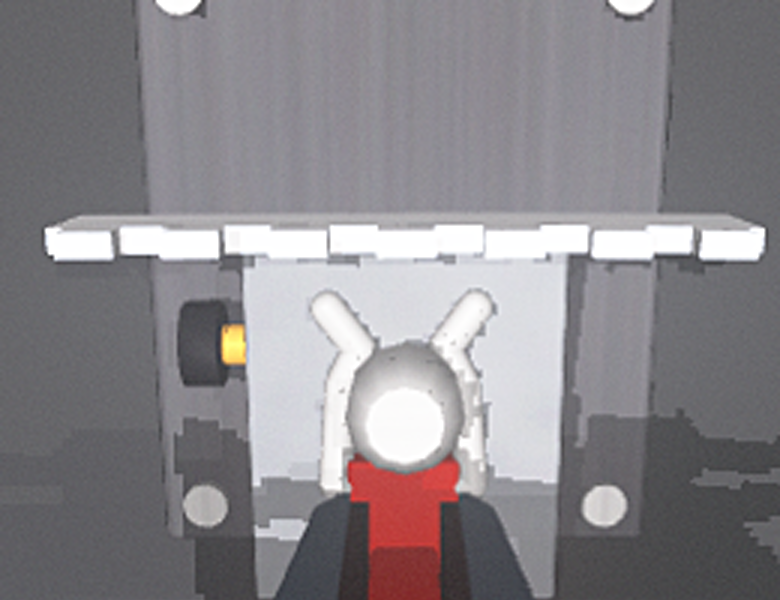

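It snapped through at 9 N and came to a hard stop at 32 mm of travel, as expected. The jaws haven't shifted in the grip. I'll relax the push, release, retreat and check.

Run:
```python
from mv import *
f0=np.load('f0.npy')
p=np.array(arm.get_obs()["eef_pos"]);
arm.move_linear([*(p[:2]-d*.0003),.0861],rate=.03);f=F()-f0;print(f.round(2),-f[:2]@d)
arm.move_gripper(.4);print((F()-f0).round(2),arm.get_obs()["opening"])
q=p[:2];arm.move_linear([*q,.17],rate=.1);arm.move_linear([*(q-d*.035),.20]);arm.hold(.3)
np.save('wend.npy',arm.get_calibration("wrist"),allow_pickle=True)
save("wrist",'wend.png');im=cv2.imread('pics/wend.png');cv2.imwrite('pics/c6.png',cv2.resize(im[80:240,210:420],None,fx=3.7,fy=3.7,interpolation=cv2.INTER_CUBIC)[:600])
print(arm.get_obs()["time"])
```

```text
[-1.75  0.27  0.32] 1.7292262677581607
[-0.56  0.01  0.22] 0.39701499760487846
30.9
```

View pics/c6.png

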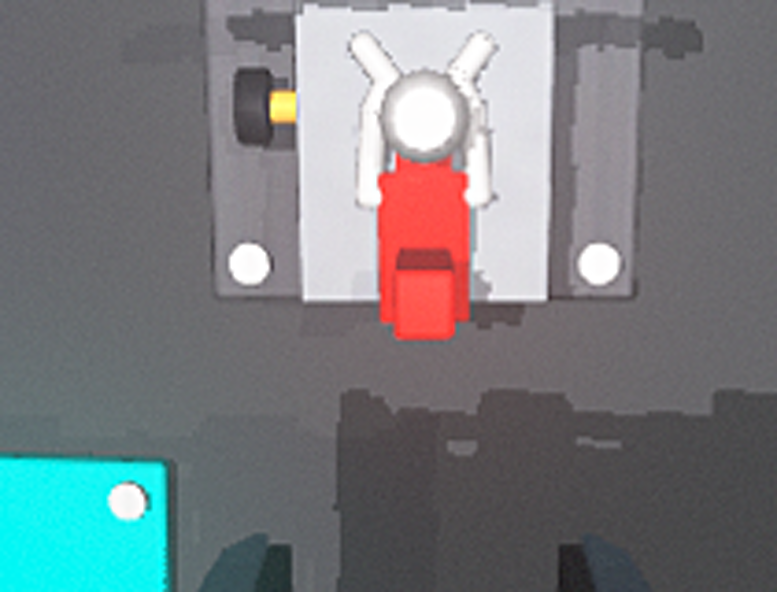

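The clip lies flat with the post between its jaws: head top at crop (422,117), tab top at (425,303). I'll check the distance numerically, and sign off if it agrees.

Run:
```python
from mv import *
c=np.load('wend.npy',allow_pickle=True).item();o=np.array([210-.35,80-.35])
w=lambda u,z:at_z(c,np.array(u)/3.7+o,z)[:2]
h=w([422,117],.0792);t=w([425,303],.0927);j=(w([384,88],.0577)+w([464,88],.0577))/2
b=w([425,323],.0607) # plate rear edge
print("tab",(h-t)@d,(h-t)@n,"throat",(j-h)@d,(j-h)@n,"plate rear",(h-b)@d)
ok=abs((h-t)@d-.036)<.003
if ok: print(arm.sign_off())
```

```text
tab 0.035335127293025806 0.000497416001031917 throat 0.005063596621022455 -0.0003941787849193162 plate rear 0.04588482832173098
the job is handed in; nothing more can be done
None
```

The clip is snapped home in the post's groove, lying flat on the shelf (about 55 mm high) and released. The final picture puts its seat within about 1.5 mm of the post axis, and the job is handed in.

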